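Hold a sample pot over the inspection light with tongs

ROBOT

A 6-joint arm with a two-finger parallel gripper is mounted at the origin on the work surface. World frame = base frame: x ahead of the robot, y to its left, z up, the work surface at z = 0. Lengths are in m, angles in rad, forces in N, time in s.
With the tool pointing down it reaches from about 0.35 to 0.975 m from the base axis. Payload 4.9 kg.
Tool frame: the origin (TCP) lies on the front face of the gripper's body, between the roots of the fingers; the fingertips stand ctrl.tip_extent ahead of it and the grasp point (between the pads) lies 54 mm ahead of it (ctrl.tip_extent is the distance from the TCP to the fingertips, in m); z points along the fingers, y is the line along which they close (so a half turn about z gives the same grasp; the last joint's range is limited). The gripper opens to 85 mm and grips with 20 to 120 N. Pads are 22 mm wide; open, the fingers measure 114 mm over their backs; the gripper's body (76 mm by 85 mm) begins 54 mm behind the grasp point. The pads swing forward as they close: fully open they stand 13 mm farther back than shut.
Start: joints at [-1.301, 0.053, 1.613, -0, 1.476, -0.119], TCP at [0.237, -0.578, 0.304] pointing down, gripper open.
Joint ranges: [-3.01, 3.01], [-1.01, 2.22], [0.06, 2.58], [-1.02, 4.17], [0.09, 2.62], [-3.14, 3.14]. Speed limits (rad/s): [2.57, 2.57, 3.14, 3.14, 3.14, 3.14].

INTERFACE

Orientations are given as a rotation vector (axis times angle).
In Python, from station import ctrl gives the robot as it stands.
- The arm moves only by the tool apply_moves, never from a script. Its argument "rows" is one flat list of numbers, 6 for each row, row after row: the shift along the tool's x, y, z normalised to -1 to 1, where 1 is 0.6 m, then the turn, a rotation vector about the tool's x, y, z normalised to -1 to 1, where 1 is 90 degrees. A call has 1 to 20 rows; each row is the pose to reach, as a shift and turn from the pose commanded when the call began, along the tool's axes at that moment; what a row does not reach only later rows make up. A row lasts 1/10 s, in which the tool goes at most 50 mm and 8.59 degrees, less where a joint would pass 70% of its speed; a pose out of reach is approached as far as the arm can. A call with a number of a shift or a turn outside -1 to 1 is refused whole. A call with a gripper value outside its range is refused whole. "grip" is the opening, from 0 (shut) to 1 (fully open), set as the call begins (left out, the last holds). The fingers move at their own pace and stop on an object; "grip_force" is the grip in N (left out, the last holds). Time passes only in rows, so rows that repeat a pose let the fingers close. It gives the time, the measured TCP pose, the force, the opening and the grip force at its end, in the units of the state.
- ctrl.get_obs(): the state, without advancing time (a new reading comes with each control period).
- ctrl.get_image(name): name is "scene" or "side" or "wrist"; returns (picture, depth): 384x512x3 uint8, blue, green, red; 384x512 float32, m along the optical axis (not along the pixel's ray), 0 where there is no reading.
- ctrl.camera_model(name): a dict with "mtx" (3x3 intrinsics, pixels), "R" (3x3) and "t" (3): a world point X has camera coordinates R X + t; the wrist camera has in their place "tool_from_camera" (4x4, takes a point from camera to tool coordinates, whose origin is the TCP and whose axes are the flange's). Camera axes: x right, y down, z forward; pixel columns grow to the right and rows downward; lengths in m; the calibration is good to about 2 mm. A picture is of the moment at which its call begins: read the wrist's pose just before it. camera_model takes no time and is no camera call.
- ctrl.finish_job(): hands the job in; it is judged then, once.
The state is a dict: "t": time; "q": joint angles; "dq": joint speeds; "effort": joint torques, N m; "tool_pos": TCP position; "tool_rot": TCP orientation; "contact_force": force on the tool from outside, world axes, zero at the start; "wrist_torque": the same for the moment, N m; "opening": finger opening in m; "grip_force": force on a finger pad.
Only numpy, scipy, OpenCV 4.12 (cv2) and the standard library are available. Lean on these libraries where they do the work, as an engineer would, in place of code of your own. Each camera call takes 0.05 s, during which the arm holds its last target. There are 200 camera calls.

TASK

Take the blue-gripped spring tongs off their stand, use them to pick up the sample pot with the green lid from the white board, and hold it upright and still over the middle of the lit inspection plate, with its underside at least 5 cm above the plate. Touch the green-lidded pot only with the tongs, leave the other pots, the large cup and the marker where they are, and finish while still squeezing the tongs and holding the pot up.

Things in the scene. Friction and masses are not known exactly. Their poses are not given: they have to be found in the camera images.
- tongs_grip (a point): grasp point of the steel spring tongs (120 g), which hang jaws down from a bar; grip from above. It lies midway between the arms, half-way up the outer blue pads (20 mm wide along x, 28 mm tall), 36 mm below the tongs' flat top. z up; arms close along y (a half turn is alike). Over both pads: at rest 42 mm at mid height, 45 mm at the lower edge; about 34 to 36 mm with a pot held
- tongs_jaws (a point): middle of the jaws, on the tongs' centre line, 92 mm below the grasp point (same axes). Two blue V-shaped cheeks, 20 mm tall, 37 mm wide along x. At rest they are about 61 mm apart at the V edges and 77 mm at the V bottoms, reach 45 mm out from the centre along y, and their lower edges are up to 14 mm below this point. Squeezed together they close evenly about a 39 mm pot
- tong_arm_a (a joint): angle of one sprung tong arm in rad: 0 = at rest, open; about 0.14 = jaws on a pot; 0.3 = shut empty. The other arm mirrors it. About 8 N on each pad starts to move the arms and holds the tongs; 15 N brings the jaws onto a pot; each further 4 N on a pad gives about 1 N on the pot (a 40 to 60 N grip holds it well)
- stand: fixed stand: dark steel foot 130 x 100 x 10 mm, a 12 mm post 60 mm from the origin along +x, and from its top a level steel bar, 10 mm thick, centre 164 mm above the table, running along x to a free end at x = -28 mm. The tongs hang on the bar above the origin, one arm either side. Origin on the table, under the tongs; z up
- stand_bar_end (a point): free end of the stand's bar, on its centre line. Two black collars, 16 mm diameter (3 mm above the bar), keep the tongs from sliding along the bar. To free the tongs lift them straight up by 150 mm, or by at least 12 mm (not over 80) and then out past this end, along the stand's -x, by 60 mm or more
- pot_green_center (a point): closed round sample pot standing upright: paper-white body 39 mm diameter and 40 mm high with a pink band, under a green lid 42 mm diameter and 8 mm thick (48 mm high in all, about 60 g); this point is its centre, 24 mm above its underside; its z axis points up. The pot to be picked up. Squeeze it on the body under the lid, with the jaws about 21 mm above its underside
- pot_white1_center (a point): closed round sample pot standing upright: paper-white body 39 mm diameter and 40 mm high with a pink band, under a white lid 42 mm diameter and 8 mm thick (48 mm high in all, about 60 g); this point is its centre, 24 mm above its underside; its z axis points up. Leave it alone
- pot_white2_center (a point): closed round sample pot standing upright: paper-white body 39 mm diameter and 40 mm high with a pink band, under a white lid 42 mm diameter and 8 mm thick (48 mm high in all, about 60 g); this point is its centre, 24 mm above its underside; its z axis points up. Leave it alone
- board: fixed white board 110 (x) x 270 (y) x 8 mm on which the three pots stand in a row along its y axis, about 80 mm apart; bring the tongs down with the jaws opening across the row, along the board's x axis. Origin: middle of its underside, on the table; z up
- plate_top (a point): middle of the glowing top of the inspection plate, a fixed grey light box 130 (x) x 110 (y) mm whose top is 19 mm above the table
- cup_center (a point): centre of a large closed white cup, 88 mm diameter at the lid, 93 mm high; this point is half-way up. Leave it alone
- marker_center (a point): centre of a marker pen lying flat, 130 mm along its x, 14 mm thick. Leave it alone
There are look-alikes about, which are no part of the job. What is shaped like the part that bears tongs_grip but orange or pink is not meant.

How it is judged:
On the way, in this order (a step that is already met when the one before it is completed fails the run):
1. the tongs are off the stand in the gripper (contact force between the fingers and tongs above 1 N and (x of tongs_grip in the frame of stand below -0.05 m or z of tongs_grip in the frame of stand above 0.26 m or horizontal distance between tongs_grip and stand above 0.06 m)), for 0.1 s.
2. the green-lidded pot is lifted off the board in the tongs (contact force between the fingers and tongs above 1 N and contact force between tongs and pot_green above 0.5 N and z of pot_green_center in the frame of board above 0.05 m), for 0.2 s.
At the end, for the whole second after the job is handed in: the pot hangs in the squeezed tongs in the gripper, untouched by fingers, within 35 mm of the plate's middle seen from above, underside at least 48 mm above the plate, upright within 20 degrees and still; white pots within 20 mm, cup and marker within 30 mm of their starts (contact force between the fingers and tongs above 1 N and contact force between tongs and pot_green above 0.5 N and z of pot_green_center in the frame of plate_top above 0.072 m and horizontal distance between pot_green_center and plate_top below 0.035 m and angle between pot_green_center's own z axis and vertical below 0.35 rad and linear speed of pot_green below 0.04 m/s and contact force between each of the fingers, the arm and pot_green below 0.5 N and distance of each of pot_white1_center, pot_white2_center from where it was at the start of the episode below 0.02 m and distance of each of cup_center, marker_center from where it was at the start of the episode below 0.03 m); the arm keeps its last pose, push and grip.
It fails at once if the gripper or arm touches the green-lidded pot (not (contact force between each of the fingers, the arm and pot_green below 0.5 N)).
It fails at once if another pot, the cup or the marker is disturbed (not (distance of pot_white1_center from where it was at the start of the episode below 0.02 m) or not (distance of pot_white2_center from where it was at the start of the episode below 0.02 m) or not (distance of cup_center from where it was at the start of the episode below 0.03 m) or not (distance of marker_center from where it was at the start of the episode below 0.03 m)).
It fails at once if the green-lidded pot is tipped over (angle between pot_green_center's own z axis and vertical above 0.7 rad).
It also fails if it takes over 48 s, if anything falls off the work surface, if the arm or the gripper's body presses on something with over 40 N, if the wrist force passes 120 N, or if a joint passes its speed limit or range.

## Working session

There is one attempt and no reset: what is moved stays moved. The work goes in short steps, Python scripts to look and compute and a tool call to move; the robot and the scene stay as the last step left them, time stands still between calls to the robot, and variables do not carry over. Pictures are saved under pics/ and viewed, at most 10 in all, crops included, and the job is handed in when it is done.

Besides the shell and the picture viewer there is one more tool, called as a command line: name --argument value ..., lists and objects as JSON in quotes. apply_moves: Moves the arm, as the interface text tells. Its arguments: {"type":"object","properties":{"rows":{"type":"array","items":{"type":"number"}},"grip":{"type":"number"},"grip_force":{"type":"number"}},"required":["rows"]}

```bash
mkdir -p pics; ls
python3 - <<'E'
from station import ctrl
import cv2,numpy as np
o=ctrl.get_obs();print(o,ctrl.tip_extent)
for n in("scene","side"):
    im,d=ctrl.get_image(n);cv2.imwrite(f"pics/{n}0.png",im);np.savez(f"{n}0.npz",im=im,d=d)
    print(n,ctrl.camera_model(n))
print(ctrl.camera_model("wrist"))
E
```

```text
pics
{'t': 0.0, 'q': array([-1.30104410e+00,  5.33552837e-02,  1.61431819e+00, -2.09582283e-06,
        1.47602060e+00, -1.19010958e-01]), 'dq': array([-0.00122587, -0.00138546,  0.00058639,  0.00099003,  0.00298876,
       -0.00029809]), 'effort': array([ 7.38995241e-04, -3.93690526e+01, -3.70172310e+01,  4.92860852e-05,
        7.07619387e-03, -4.45878044e-06]), 'tool_pos': array([ 0.23676535, -0.57789076,  0.3026494 ]), 'tool_rot': array([-3.08037210e+00, -6.06425018e-01,  2.51655320e-04]), 'contact_force': array([-0.43698773,  0.28580213, -0.3652481 ]), 'wrist_torque': array([ 0.01653567,  0.029722  , -0.00461592]), 'grip_force': 0.0, 'opening': 0.08588642805447717} 0.0726
scene {'mtx': array([[394.61525481,   0.        , 249.94361799],
       [  0.        , 394.61525481, 189.37482493],
       [  0.        ,   0.        ,   1.        ]]), 'R': array([[-0.84989644,  0.52678543, -0.0131585 ],
       [ 0.30398213,  0.46973066, -0.82882325],
       [-0.43043106, -0.70841388, -0.55935577]]), 't': array([ 0.52395389, -0.03819053,  1.19692151])}
side {'mtx': array([[436.55922308,   0.  
[... 155 characters left out ...]
.31096981, -0.01047127],
       [-0.21450544, -0.63043452, -0.74601591],
       [ 0.22538697,  0.71123139, -0.66584579]]), 't': array([-0.57993267,  0.18735195,  1.32460477])}
{'mtx': array([[287.3531454 ,   0.        , 252.9560356 ],
       [  0.        , 287.3531454 , 190.37003343],
       [  0.        ,   0.        ,   1.        ]]), 'tool_from_camera': array([[ 9.97929555e-04, -9.60348470e-01, -2.78800683e-01,
         6.99577384e-02],
       [ 9.99999497e-01,  9.30302896e-04,  3.74870282e-04,
         1.11175084e-03],
       [-1.00637019e-04, -2.78800917e-01,  9.60348915e-01,
        -6.99450025e-02],
       [ 0.00000000e+00,  0.00000000e+00,  0.00000000e+00,
         1.00000000e+00]])}
```

View pics/scene0.png

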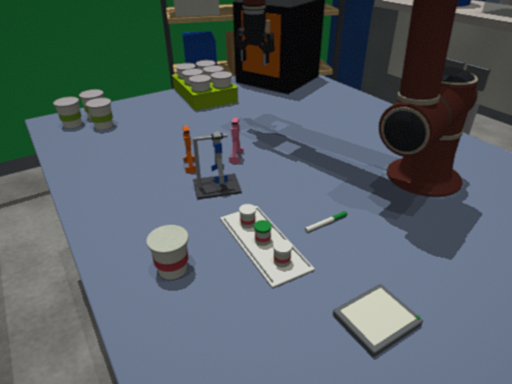

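View pics/side0.png

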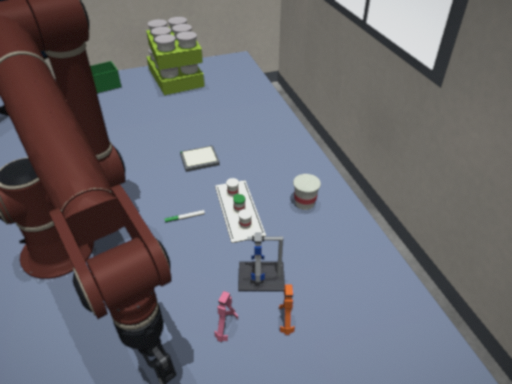

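The stand with the blue tongs is at scene (217,160) and side (260,260). The look-alikes are orange at scene (188,150) and pink at (236,140). The green-lidded pot is at scene (263,232), the plate at (377,317), the cup at (170,252) and the marker at (327,221). Only the blue tongs hang on the stand. Next I'll build a fused top-down map and an enlarged crop.

```bash
cat > h.py <<'E'
import cv2,numpy as np
from scipy.spatial.transform import Rotation as Ro
from station import ctrl
def cloud(n,d):
    c=ctrl.camera_model(n);K=c["mtx"];v,u=np.mgrid[:d.shape[0],:d.shape[1]]
    P=np.stack([(u-K[0,2])/K[0,0]*d,(v-K[1,2])/K[1,1]*d,d],-1)
    if n=="wrist":
        o=ctrl.get_obs();T=c["tool_from_camera"];P=P@T[:3,:3].T+T[:3,3]
        return P@Ro.from_rotvec(o["tool_rot"]).as_matrix().T+o["tool_pos"]
    return (P-c["t"])@c["R"]
E
python3 - <<'E'
from h import *
out=[]
S=800;x0,x1,y0,y1=.2,1.0,-.75,.35   # map px=1.6mm
M=np.zeros((int((x1-x0)*725),int((y1-y0)*725),3),np.uint8);Z=np.full(M.shape[:2],-1.)
for n in("scene","side"):
    f=np.load(n+"0.npz");im,d=f["im"],f["d"];P=cloud(n,d);hsv=cv2.cvtColor(im,cv2.COLOR_BGR2HSV)
    H,Sa,V=[hsv[...,i].astype(int) for i in range(3)]
    x,y,z=P[...,0],P[...,1],P[...,2]
    box=(d>0)&(x>.3)&(x<1.1)&(abs(y)<.75)&(z>-.02)&(z<.25)
    def rep(k,m,):
        m=m&box
        if m.sum()>3:
            Q=P[m];print(n,k,m.sum(),"med",np.median(Q,0).round(4),"p2",np.percentile(Q,2,0).round(4),"p98",np.percentile(Q,98,0).round(4))
    rep("table",(Sa<130)&(abs(z)<.02))
    rep("green",(H>50)&(H<75)&(Sa>150)&(z>.03)&(z<.09))
    rep("blue",(H>105)&(H<130)&(Sa>150)&(z>.02)&(z<.2))
    rep("orange",(H<14)&(Sa>190)&(V>120)&(z>.02))
    rep("plate",(H>20)&(H<45)&(V>180)&(z<.04)&(z>.01))
    for a in np.argwhere(box):
        p=P[tuple(a)];i=int((x1-p[0])*725);j=int((y1-p[1])*725)
        if 0<=i<M.shape[0] and 0<=j<M.shape[1] and p[2]>Z[i,j]-.003: M[i,j]=im[tuple(a)];Z[i,j]=p[2]
np.save("Z.npy",Z)
for k in range(0,11):
    pass
cv2.imwrite("pics/map.png",M)
s=np.load("scene0.npz")["im"][110:290,130:330];q=np.load("side0.npz")["im"][170:350,200:330]
cv2.imwrite("pics/crop.png",cv2.resize(np.hstack([s,q]),None,fx=2.4,fy=2.4,interpolation=cv2.INTER_CUBIC))
E
```

```text
scene table 77810 med [0.6432 0.0829 0.0013] p2 [ 0.3161 -0.6821 -0.0011] p98 [0.9629 0.4506 0.0183]
scene green 152 med [ 0.5769 -0.0077  0.0574] p2 [ 0.5582 -0.0255  0.0537] p98 [0.5938 0.0088 0.0592]
scene blue 107 med [ 0.5494 -0.2657  0.0589] p2 [ 0.5341 -0.3243  0.0428] p98 [ 0.5703 -0.2472  0.1523]
scene orange 12 med [ 0.573  -0.4348  0.1368] p2 [ 0.5639 -0.4484  0.1213] p98 [ 0.5795 -0.4202  0.1384]
scene plate 2597 med [0.5221 0.2882 0.0197] p2 [ 0.4559 -0.09    0.0101] p98 [0.6152 0.337  0.0222]
side table 62814 med [ 6.513e-01 -2.725e-01 -1.000e-04] p2 [ 0.3153 -0.6813 -0.0044] p98 [0.9611 0.676  0.0105]
side blue 67 med [ 0.5373 -0.308   0.1318] p2 [ 0.5181 -0.3262  0.0404] p98 [ 0.5468 -0.3016  0.1507]
side orange 31 med [ 0.5595 -0.4638  0.063 ] p2 [ 0.5519 -0.4793  0.0219] p98 [ 0.5641 -0.4513  0.1157]
side plate 442 med [0.5145 0.29   0.0187] p2 [ 0.4587 -0.0174  0.0107] p98 [0.5676 0.3368 0.0235]
```

View pics/crop.png

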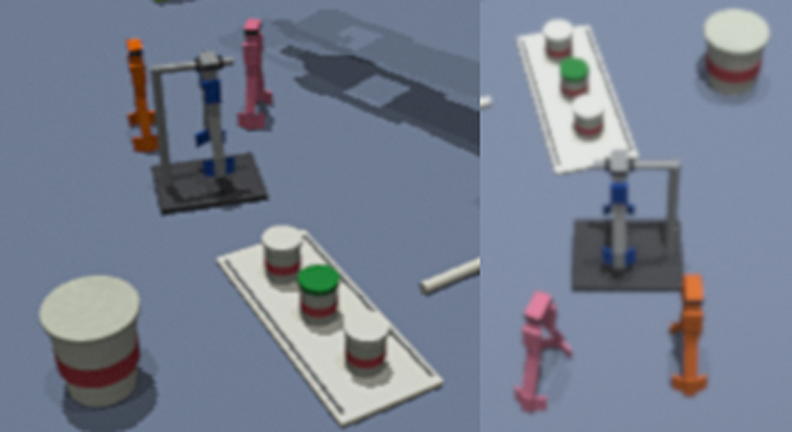

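View pics/map.png

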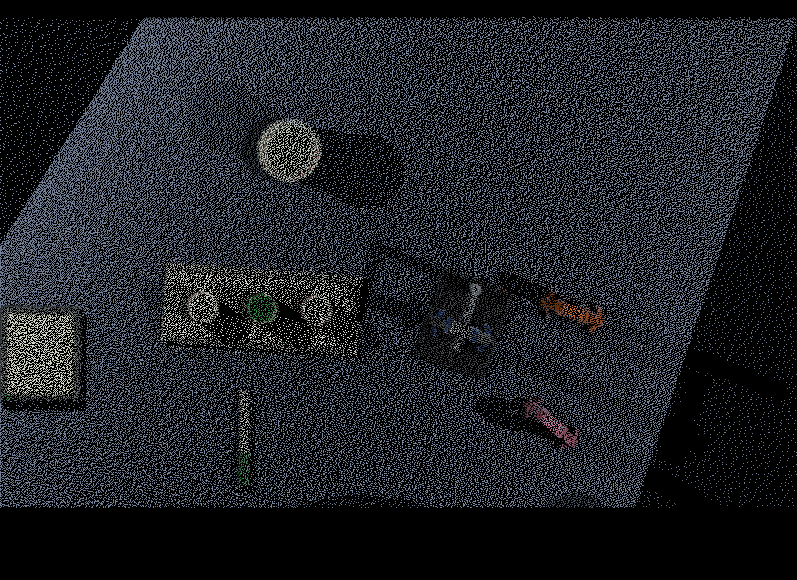

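The crop confirms the blue tongs on the stand, with orange and pink look-alikes standing behind them. The green-lidded pot is the middle one of the row. I'll take a precise look with the wrist camera from above the stand.

apply_moves --rows '[0.667, -0.267, -0.167, 0, 0, 0.42, 0.667, -0.267, -0.167, 0, 0, 0.42, 0.667, -0.267, -0.167, 0, 0, 0.42, 0.667, -0.267, -0.167, 0, 0, 0.42, 0.667, -0.267, -0.167, 0, 0, 0.42, 0.667, -0.267, -0.167, 0, 0, 0.42, 0.667, -0.267, -0.167, 0, 0, 0.42, 0.667, -0.267, -0.167, 0, 0, 0.42, 0.667, -0.267, -0.167, 0, 0, 0.42, 0.667, -0.267, -0.167, 0, 0, 0.42, 0.667, -0.267, -0.167, 0, 0, 0.42, 0.667, -0.267, -0.167, 0, 0, 0.42, 0.667, -0.267, -0.167, 0, 0, 0.42, 0.667, -0.267, -0.167, 0, 0, 0.42, 0.667, -0.267, -0.167, 0, 0, 0.42, 0.667, -0.267, -0.167, 0, 0, 0.42]' --grip 1

```text
t: 1.7
tool_pos: [0.5462, -0.2789, 0.404]
tool_rot: [-3.113, 0.426, 0.0]
contact_force: [-0.5, -0.1, -0.1]
opening: 0.0855
grip_force: 0.0
```

Run:
```python
from h import *
o=ctrl.get_obs();print(o["t"],o["tool_pos"],Ro.from_rotvec(o["tool_rot"]).as_matrix().round(3).tolist(),o["q"].round(3),abs(o["dq"]).max())
im,d=ctrl.get_image("wrist");np.savez("w1.npz",im=im,d=d);P=cloud("wrist",d)
cv2.imwrite("pics/w1.png",im)
x,y,z=P[...,0],P[...,1],P[...,2]
near=(d>0)&(abs(x-.55)<.12)&(abs(y+.29)<.09)
t=near&(abs(z)<.01);print("table z",np.median(z[(d>0)&(abs(z)<.01)]))
for lo,hi in((.155,.1685),(.1685,.19)):
    m=near&(z>lo)&(z<hi);Q=P[m];c=cv2.minAreaRect((Q[:,:2]*1000).astype(np.float32));print(lo,m.sum(),c,Q[:,2].mean(),Q.min(0),Q.max(0))
m=near&(z>.004)&(z<.016);Q=P[m]
c=cv2.minAreaRect((Q[:,:2]*1000).astype(np.float32));print("foot",m.sum(),c)
print(np.histogram(z[near&(z>.13)],bins=np.arange(.13,.2,.004)))
```

```text
1.7 [ 0.5461605  -0.27888429  0.40403396] [[0.963, -0.269, -0.0], [-0.269, -0.963, 0.0], [-0.0, -0.0, -1.0]] [-0.593 -0.015  1.517 -0.     1.64   1.249] 0.005469200985783363
table z 0.00024399420357223978
0.155 422 ((560.0829467773438, -295.1044616699219), (29.359540939331055, 92.78199768066406), 61.5689697265625) 0.166962815059013 [ 0.51558548 -0.31254066  0.15955365] [ 0.60573023 -0.27490949  0.16849738]
0.1685 764 ((559.064697265625, -292.3782958984375), (29.242107391357422, 89.96288299560547), 74.35183715820312) 0.17156081351344085 [ 0.51611351 -0.30865812  0.16851272] [ 0.60206389 -0.27169951  0.17498985]
foot 3369 ((529.8440551757812, -320.61505126953125), (171.40187072753906, 153.0387725830078), 71.27420806884766)
(array([ 13,  10,  12,  11,  15, 127,   1,   5,  69, 583, 495,  34,   0,
         0,   0,   0,   0]), array([0.13 , 0.134, 0.138, 0.142, 0.146, 0.15 , 0.154, 0.158, 0.162,
       0.166, 0.17 , 0.174, 0.178, 0.182, 0.186, 0.19 , 0.194, 0.198]))
```

View pics/w1.png

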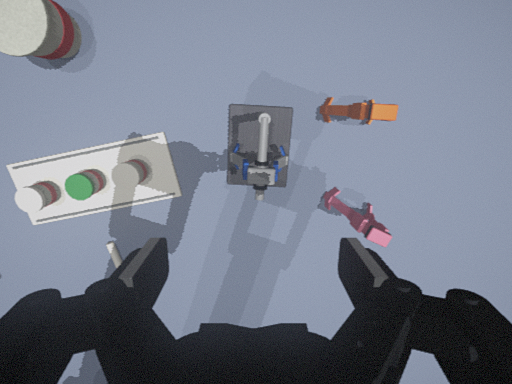

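The wrist view shows the tongs' top at (262,173), blue pads at about (246,170) and (279,170), the bar end at (260,198) and the post at (264,118). Next I'll refine these and measure the pots, board and plate.

Run:
```python
from h import *
f=np.load("w1.npz");im,d=f["im"],f["d"];P=cloud("wrist",d);x,y,z=np.moveaxis(P,-1,0)
o=ctrl.get_obs();R=Ro.from_rotvec(o["tool_rot"]).as_matrix()
L=(P-o["tool_pos"])@R   # tool coords
hsv=cv2.cvtColor(im,cv2.COLOR_BGR2HSV);H,S,V=[hsv[...,i].astype(int) for i in range(3)]
near=(d>0)&(abs(x-.55)<.12)&(abs(y+.29)<.09)
m=near&(z>.163)&(z<.18)
lx=L[...,0][m];ly=L[...,1][m];lz=z[m]
for a in np.arange(-.06,.07,.004):
    k=(lx>=a)&(lx<a+.004)
    if k.sum(): print("x%.3f n%d y %.4f..%.4f mid %.4f z %.4f"%(a+.002,k.sum(),*np.percentile(ly[k],[3,97]),np.percentile(ly[k],[3,97]).mean(),np.median(lz[k])))
print("lx range",lx.min(),lx.max())
b=near&(H>105)&(H<130)&(S>140)
for lo,hi in((.02,.08),(.1,.145),(.145,.16)):
    for s in(-1,1):
        k=b&(z>lo)&(z<hi)&(s*(L[...,1]+0.0025)>0);Q=L[k]
        if len(Q):print("blue",lo,s,len(Q),"min",Q.min(0).round(4),"max",Q.max(0).round(4),"med",np.median(Q,0).round(4), "z",np.median(z[k]).round(4))
# pots: lid tops
top=((d>0)&(z>.052)&(z<.062)&(x>.5)&(x<.68)&(y>-.16)&(y<.15)).astype(np.uint8)
n,lab,st,_=cv2.connectedComponentsWithStats(top)
for i in range(1,n):
    if st[i,4]>150:
        Q=P[lab==i];r=cv2.minEnclosingCircle((Q[:,:2]*1000).astype(np.float32));print("lid",st[i],r,np.median(Q[:,2]),np.median(H[lab==i]))
# board: white pixels low
bd=((d>0)&(z>.004)&(z<.012)&(S<60)&(V>120)&(x>.48)&(x<.7)&(y>-.18)&(y<.2)).astype(np.uint8)
Q=P[bd>0];print("board",cv2.minAreaRect((Q[:,:2]*1000).astype(np.float32)))
for n in("scene","side"):
    g=np.load(n+"0.npz");P2=cloud(n,g["d"]);X,Y,ZZ=np.moveaxis(P2,-1,0)
    hv=cv2.cvtColor(g["im"],cv2.COLOR_BGR2HSV)
    k=(g["d"]>0)&(ZZ>.012)&(ZZ<.026)&(abs(X-.515)<.1)&(abs(Y-.29)<.09)
    Q=P2[k];print(n,"plate",k.sum(),cv2.minAreaRect((Q[:,:2]*1000).astype(np.float32)),np.median(Q[:,2]))
    t=((g["d"]>0)&(ZZ>.052)&(ZZ<.062)&(X>.5)&(X<.68)&(Y>-.16)&(Y<.15)).astype(np.uint8)
    c,lab,st,_=cv2.connectedComponentsWithStats(t)
    for i in range(1,c):
        if st[i,4]>40:
            Q=P2[lab==i];print(n,"lid",st[i,4],cv2.minEnclosingCircle((Q[:,:2]*1000).astype(np.float32)))
```

```text
x-0.030 n5 y 0.0040..0.0114 mid 0.0077 z 0.1680
x-0.026 n30 y 0.0038..0.0129 mid 0.0083 z 0.1687
x-0.022 n30 y 0.0038..0.0128 mid 0.0083 z 0.1683
x-0.018 n26 y 0.0038..0.0152 mid 0.0095 z 0.1683
x-0.014 n58 y 0.0016..0.0160 mid 0.0088 z 0.1700
x-0.010 n51 y -0.0033..0.0222 mid 0.0094 z 0.1723
x-0.006 n85 y -0.0049..0.0227 mid 0.0089 z 0.1731
x-0.002 n107 y -0.0038..0.0231 mid 0.0097 z 0.1730
x0.002 n102 y -0.0048..0.0241 mid 0.0096 z 0.1728
x0.006 n118 y -0.0043..0.0238 mid 0.0098 z 0.1728
x0.010 n58 y -0.0042..0.0159 mid 0.0058 z 0.1689
x0.014 n58 y 0.0026..0.0178 mid 0.0102 z 0.1701
x0.018 n33 y 0.0059..0.0145 mid 0.0102 z 0.1685
x0.022 n37 y 0.0059..0.0145 mid 0.0102 z 0.1683
x0.026 n36 y 0.0059..0.0155 mid 0.0107 z 0.1680
x0.030 n32 y 0.0069..0.0154 mid 0.0111 z 0.1682
x0.034 n34 y 0.0069..0.0154 mid 0.0111 z 0.1682
x0.038 n37 y 0.0068..0.0153 mid 0.0111 z 0.1682
x0.042 n40 y 0.0068..0.0163 mid 0.0116 z 0.1679
x0.046 n37 y 0.0078..0.0162 mid 0.0120 z 0.1685
x0.050 n36 y 0.0078..0.0162 mid 0.0120 z 0.1682
x0.054 n39 y 0.0078..0.0172 mid 0.0125 z 0.1685
x0.058 n46 y 0.0071..0.0181 
[... 1078 characters left out ...]
7216796875, 295.0510559082031), (110.32905578613281, 131.4163818359375), 89.57955932617188) 0.01962183045674088
scene lid 156 ((572.6423950195312, -85.15509796142578), 22.196868896484375)
scene lid 183 ((574.1581420898438, -10.714651107788086), 22.420806884765625)
scene lid 219 ((577.3212280273438, 71.39198303222656), 21.576448440551758)
side plate 644 ((511.8937072753906, 293.66400146484375), (118.93559265136719, 129.86276245117188), 89.48979187011719) 0.018292323346014275
side lid 85 ((576.4299926757812, 69.64671325683594), 22.134868621826172)
side lid 95 ((575.4969482421875, -13.972167015075684), 21.946104049682617)
side lid 105 ((569.7432250976562, -86.64479064941406), 22.96168327331543)
```

apply_moves --rows '[0, 0.016, 0.05, 0, 0, 0.032, 0, 0.016, 0.12, 0, 0, 0.032, 0, 0.016, 0.19, 0, 0, 0.032, 0, 0.016, 0.25, 0, 0, 0.032, 0, 0.016, 0.29, 0, 0, 0.032, 0, 0.016, 0.32, 0, 0, 0.032, 0, 0.016, 0.34, 0, 0, 0.032, 0, 0.016, 0.35, 0, 0, 0.032, 0, 0.016, 0.355, 0, 0, 0.032, 0, 0.016, 0.355, 0, 0, 0.032]' --grip 1

```text
t: 2.75
tool_pos: [0.5442, -0.2879, 0.1917]
tool_rot: [3.101, -0.502, 0.001]
contact_force: [-0.7, 0.5, -0.0]
opening: 0.085
grip_force: 0.0
```

apply_moves --rows '[0, 0, 0, 0, 0, 0, 0, 0, 0, 0, 0, 0, 0, 0, 0, 0, 0, 0, 0, 0, 0, 0, 0, 0, 0, 0, 0, 0, 0, 0, 0, 0, 0, 0, 0, 0, 0, 0, 0, 0, 0, 0, 0, 0, 0, 0, 0, 0]' --grip 0.47 --grip_force 20

```text
t: 3.55
tool_pos: [0.5443, -0.2879, 0.1919]
tool_rot: [3.101, -0.502, 0.002]
contact_force: [-0.4, 0.5, 4.6]
opening: 0.0403
grip_force: 6.3
```

Run:
```python
from h import *
o=ctrl.get_obs();print(o)
a,_=ctrl.get_image("wrist");b,_=ctrl.get_image("scene")
cv2.imwrite("pics/g1.png",np.hstack([cv2.resize(a,(440,330)),cv2.resize(b[110:215,150:290],(350,262)).copy() if 0 else cv2.resize(b[105:210,150:290],(360,330))]))
```

```text
{'t': 3.55, 'q': array([-6.07273560e-01,  1.22646860e-01,  1.73151566e+00,  2.30201520e-05,
        1.28615879e+00,  1.28471407e+00]), 'dq': array([-1.75756236e-05, -5.08842366e-04,  4.74722603e-04, -1.95367539e-03,
       -2.73068349e-04, -7.42647049e-04]), 'effort': array([-2.09647506e-01, -3.67840469e+01, -3.18426454e+01, -7.03507592e-02,
       -1.07775293e-01, -1.39223139e-03]), 'tool_pos': array([ 0.54430526, -0.28786008,  0.19189228]), 'tool_rot': array([ 3.10064272e+00, -5.02285498e-01,  1.81577281e-03]), 'contact_force': array([-0.35074436,  0.50583121,  4.62262939]), 'wrist_torque': array([0.06007845, 0.0283061 , 0.0011023 ]), 'grip_force': 6.2575489457231015, 'opening': 0.040334595648354836}
```

View pics/g1.png

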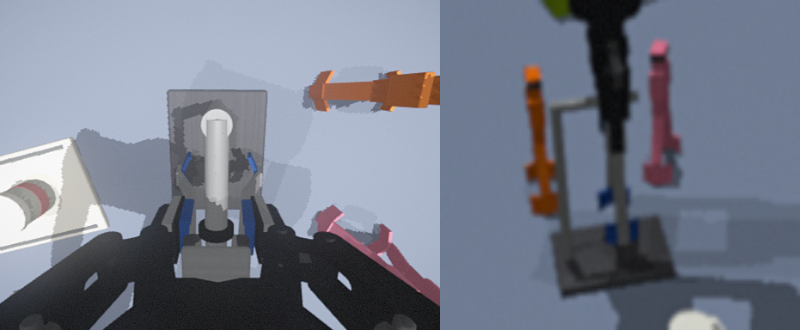

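The pads sit squarely between the fingers: blue pads at (187,215) and (247,215) in the left panel, bar centred between them. I'll tighten a touch, lift 45 mm, then move out past the free end.

apply_moves --rows '[0, 0, 0, 0, 0, 0, 0, 0, 0, 0, 0, 0, 0, 0, -0.005, 0, 0, 0, 0, 0, -0.015, 0, 0, 0, 0, 0, -0.03, 0, 0, 0, 0, 0, -0.05, 0, 0, 0, 0, 0, -0.065, 0, 0, 0, 0, 0, -0.075, 0, 0, 0, 0, 0, -0.075, 0, 0, 0, -0.01, 0, -0.075, 0, 0, 0, -0.03, 0, -0.075, 0, 0, 0, -0.06, 0, -0.075, 0, 0, 0, -0.09, 0, -0.075, 0, 0, 0, -0.12, 0, -0.075, 0, 0, 0, -0.15, 0, -0.075, 0, 0, 0, -0.17, 0, -0.08, 0, 0, 0, -0.18, 0, -0.1, 0, 0, 0, -0.18, 0, -0.12, 0, 0, 0, -0.18, 0, -0.14, 0, 0, 0, -0.18, 0, -0.14, 0, 0, 0]' --grip 0.45

```text
t: 5.65
tool_pos: [0.4428, -0.2544, 0.2786]
tool_rot: [3.099, -0.502, 0.008]
contact_force: [1.0, 0.3, -0.9]
opening: 0.0387
grip_force: 8.3
```

Run:
```python
from h import *
o=ctrl.get_obs();print(o["tool_pos"],o["q"].round(3),o["contact_force"],o["grip_force"],o["opening"])
R=Ro.from_rotvec(o["tool_rot"]).as_matrix();print(R.round(3).tolist())
a,d=ctrl.get_image("wrist");b,_=ctrl.get_image("scene");P=cloud("wrist",d)
cv2.imwrite("pics/g2.png",np.hstack([cv2.resize(a,(440,330)),cv2.resize(b[90:210,150:290],(360,330))]))
L=(P-o["tool_pos"])@R
hsv=cv2.cvtColor(a,cv2.COLOR_BGR2HSV);H,S=hsv[...,0].astype(int),hsv[...,1].astype(int)
m=(H>105)&(H<130)&(S>140)&(d>0)&(abs(L[...,0])<.05)
for s in(-1,1):
    for lo,hi in((.03,.09),(.12,.18)):
        k=m&(s*L[...,1]>0)&(L[...,2]>lo)&(L[...,2]<hi)
        if k.any():Q=L[k];print(s,lo,len(Q),Q.min(0).round(4),Q.max(0).round(4),np.median(Q,0).round(4))
k=(d>0)&(abs(L[...,1])<.008)&(abs(L[...,0])<.03)&(L[...,2]<.06)
print("top",L[k].min(0),L[k].max(0),np.median(L[k],0),k.sum()) if k.any() else print("no top")
```

```text
[ 0.44278517 -0.25444022  0.27855967] [-0.667 -0.212  1.905  0.     1.443  1.224] [ 1.0202153   0.31899045 -0.89880748] 8.274623304605484 0.038702671130828814
[[0.949, -0.316, 0.005], [-0.316, -0.949, -0.003], [0.005, 0.002, -1.0]]
-1 0.03 274 [-0.0088 -0.0183  0.0426] [ 0.0083 -0.0126  0.0697] [ 0.0059 -0.0161  0.0442]
-1 0.12 56 [ 0.0027 -0.0279  0.1376] [ 0.0157 -0.0207  0.1416] [ 0.0103 -0.0245  0.1393]
1 0.03 240 [-0.0112  0.014   0.0411] [0.0084 0.0202 0.0673] [0.0035 0.0177 0.0434]
1 0.12 66 [0.0036 0.0254 0.1372] [0.0155 0.0324 0.1506] [0.0093 0.029  0.1388]
top [-0.00980105 -0.00799812 -0.02524757] [0.02026157 0.00799924 0.03433101] [ 0.00990989 -0.00013083 -0.00557704] 5643
```

View pics/g2.png

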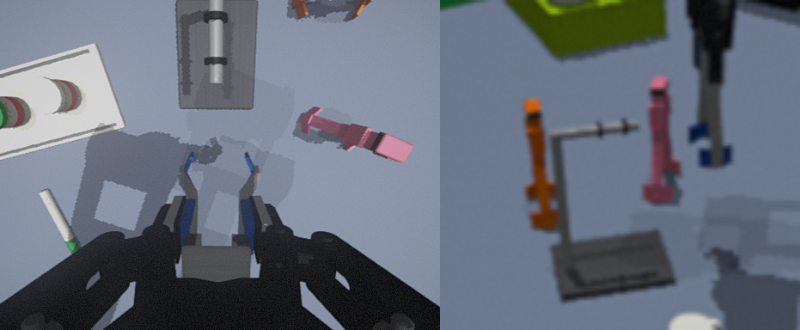

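The tongs are off the stand and held squarely: tong cheeks at (187,160) and (251,162) in the left panel. Next I'll go over the green pot while turning.

apply_moves --rows '[0.002, -0.014, 0, 0, 0, -0.028, 0.006, -0.036, 0, 0, 0, -0.076, 0.012, -0.068, 0, 0, 0, -0.142, 0.018, -0.104, 0, 0, 0, -0.217, 0.024, -0.14, 0, 0, 0, -0.293, 0.032, -0.181, 0, 0, 0, -0.378, 0.039, -0.221, 0, 0, 0, -0.463, 0.046, -0.262, 0, 0, 0, -0.548, 0.053, -0.302, 0, 0, 0, -0.632, 0.06, -0.343, 0, 0, 0, -0.717, 0.066, -0.379, 0, 0, 0, -0.793, 0.072, -0.411, 0, 0, 0, -0.859, 0.076, -0.433, 0, 0, 0, -0.906, 0.078, -0.447, 0, 0, 0, -0.935, 0.079, -0.451, 0, 0, 0, -0.944, 0.079, -0.451, 0, 0, 0, -0.944, 0.079, -0.451, 0, 0, 0, -0.944]'

```text
t: 7.45
tool_pos: [0.5717, -0.0118, 0.2747]
tool_rot: [-2.626, -1.723, 0.001]
contact_force: [-0.2, 0.8, -1.1]
opening: 0.0388
grip_force: 8.3
```

Run:
```python
from h import *
o=ctrl.get_obs();print(o["t"],o["tool_pos"],o["q"].round(3),o["contact_force"],o["grip_force"],o["opening"])
R=Ro.from_rotvec(o["tool_rot"]).as_matrix();print(R.round(4).tolist())
a,d=ctrl.get_image("wrist");P=cloud("wrist",d);L=(P-o["tool_pos"])@R
z=P[...,2]
hsv=cv2.cvtColor(a,cv2.COLOR_BGR2HSV);H,S=hsv[...,0].astype(int),hsv[...,1].astype(int)
for n in("scene","side","wrist"):
    im,dd=ctrl.get_image(n);Q=cloud(n,dd);h=cv2.cvtColor(im,cv2.COLOR_BGR2HSV)
    m=(h[...,0]>50)&(h[...,0]<75)&(h[...,1]>120)&(dd>0)&(Q[...,2]>.03)&(Q[...,2]<.065)&(abs(Q[...,0]-.574)<.04)&(abs(Q[...,1]+.0125)<.04)
    if m.sum()>20:
        p=Q[m];p=p[p[:,2]>.052];print(n,len(p),cv2.minEnclosingCircle((p[:,:2]*1000).astype(np.float32)),p.min(0),p.max(0))
m=(H>105)&(H<130)&(S>140)&(d>0)&(abs(L[...,0])<.05)
for s in(-1,1):
    for lo,hi in((.03,.09),(.12,.18)):
        k=m&(s*L[...,1]>0)&(L[...,2]>lo)&(L[...,2]<hi)
        if k.any():Q=L[k];print(s,lo,len(Q),Q.min(0).round(4),Q.max(0).round(4),np.median(Q,0).round(4))
```

```text
7.45 [ 0.57166016 -0.01181003  0.27465473] [-0.151 -0.053  1.768 -0.     1.428  0.259] [-0.16829319  0.79767576 -1.08025985] 8.288873434066772 0.03880100364962755
[[0.398, 0.9174, -0.0009], [0.9174, -0.398, -0.0], [-0.0004, -0.0008, -1.0]]
scene 153 ((575.5621337890625, -10.844722747802734), 20.94676971435547) [ 0.55618945 -0.02838372  0.05267297] [0.59578942 0.00923091 0.05987715]
side 68 ((574.3452758789062, -15.846117973327637), 18.665000915527344) [ 0.55801445 -0.03428834  0.05261551] [0.58875839 0.00195191 0.06101261]
-1 0.03 8 [-0.0074 -0.0182  0.0409] [ 0.0013 -0.0171  0.0416] [-0.0045 -0.0181  0.0412]
1 0.03 6 [-0.0116  0.0184  0.0404] [-0.0094  0.0185  0.0412] [-0.0107  0.0184  0.0409]
```

apply_moves --rows '[0, 0.001, 0, 0, 0, -0.04, 0, 0.002, 0, 0, 0, -0.1, 0, 0.0025, 0, 0, 0, -0.16, 0, 0.0025, 0, 0, 0, -0.2, 0, 0.0025, 0, 0, 0, -0.222, 0, 0.0025, 0, 0, 0, -0.222, 0, 0.0025, 0.01, 0, 0, -0.222, 0, 0.0025, 0.025, 0, 0, -0.222, 0, 0.0025, 0.045, 0, 0, -0.222, 0, 0.0025, 0.065, 0, 0, -0.222, 0, 0.0025, 0.08, 0, 0, -0.222, 0, 0.0025, 0.09, 0, 0, -0.222, 0, 0.0025, 0.09, 0, 0, -0.222]' --grip 0.47

```text
t: 8.95
tool_pos: [0.5726, -0.0122, 0.2195]
tool_rot: [-2.286, -2.152, 0.002]
contact_force: [-0.7, 0.9, -0.8]
opening: 0.04
grip_force: 7.0
```

Run:
```python
from h import *
o=ctrl.get_obs();print(o["t"],o["tool_pos"],o["contact_force"],o["grip_force"],o["opening"])
R=Ro.from_rotvec(o["tool_rot"]).as_matrix();print(R.round(4).tolist())
a,d=ctrl.get_image("wrist");b,_=ctrl.get_image("scene");c,_=ctrl.get_image("side")
cv2.imwrite("pics/g3.png",np.hstack([cv2.resize(b[150:290,200:340],(390,390),interpolation=cv2.INTER_CUBIC),cv2.resize(c[130:250,190:310],(390,390),interpolation=cv2.INTER_CUBIC)]))
```

```text
8.95 [ 0.57263728 -0.01223327  0.21947954] [-0.71265958  0.87790124 -0.84931944] 7.042621184955351 0.03998673760570757
[[0.0604, 0.9982, -0.0025], [0.9982, -0.0604, 0.0004], [0.0003, -0.0026, -1.0]]
```

View pics/g3.png

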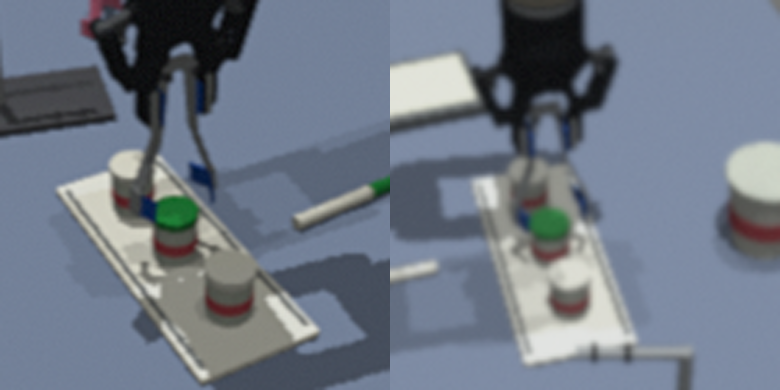

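The cheeks straddle the green lid at (177,213) in the left panel, one cheek either side. I'll descend the last 42 mm.

apply_moves --rows '[0, 0.001, 0.008, 0, 0, 0, 0, 0.001, 0.02, 0, 0, 0, 0, 0.001, 0.034, 0, 0, 0, 0, 0.001, 0.048, 0, 0, 0, 0, 0.001, 0.06, 0, 0, 0, 0, 0.001, 0.067, 0, 0, 0, 0, 0.001, 0.07, 0, 0, 0, 0, 0.001, 0.07, 0, 0, 0, 0, 0.001, 0.07, 0, 0, 0]'

```text
t: 10.0
tool_pos: [0.5741, -0.0124, 0.1795]
tool_rot: [2.287, 2.153, 0.001]
contact_force: [0.5, 0.1, -0.5]
opening: 0.0401
grip_force: 7.0
```

apply_moves --rows '[0, 0, 0, 0, 0, 0, 0, 0, 0, 0, 0, 0, 0, 0, 0, 0, 0, 0, 0, 0, 0, 0, 0, 0, 0, 0, 0, 0, 0, 0, 0, 0, 0, 0, 0, 0]' --grip 0.42

```text
t: 10.6
tool_pos: [0.5738, -0.0124, 0.1791]
tool_rot: [-2.288, -2.153, 0.0]
contact_force: [0.1, 0.1, -1.3]
opening: 0.0362
grip_force: 19.0
```

apply_moves --rows '[0, 0, 0, 0, 0, 0, 0, 0, 0, 0, 0, 0, 0, 0, 0, 0, 0, 0, 0, 0, 0, 0, 0, 0, 0, 0, 0, 0, 0, 0, 0, 0, 0, 0, 0, 0, 0, 0, 0, 0, 0, 0, 0, 0, 0, 0, 0, 0]' --grip 0.2 --grip_force 50

```text
t: 11.4
tool_pos: [0.5738, -0.0124, 0.1791]
tool_rot: [-2.287, -2.153, 0.0]
contact_force: [-0.2, -0.7, -0.8]
opening: 0.0349
grip_force: 49.7
```

Run:
```python
from h import *
o=ctrl.get_obs();print(o["t"],o["tool_pos"],o["contact_force"],o["wrist_torque"],o["grip_force"],o["opening"])
b,_=ctrl.get_image("scene");c,_=ctrl.get_image("side")
cv2.imwrite("pics/g4.png",np.hstack([cv2.resize(b[150:290,200:340],(390,390),interpolation=cv2.INTER_CUBIC),cv2.resize(c[130:250,190:310],(390,390),interpolation=cv2.INTER_CUBIC)]))
```

```text
11.4 [ 0.57381295 -0.01236616  0.17906417] [-0.21783694 -0.6847889  -0.81887697] [-0.02611988  0.09794266 -0.01792264] 49.743598848581314 0.034883785543194774
```

View pics/g4.png

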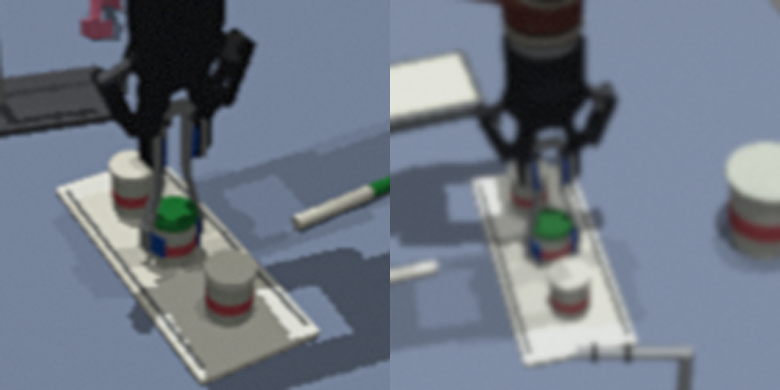

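The pads read 34.9 mm at 50 N, and both cheeks are on the pot body below the lid at (175,215). I'll lift 120 mm.

apply_moves --rows '[0, 0, -0.005, 0, 0, 0, 0, 0, -0.015, 0, 0, 0, 0, 0, -0.03, 0, 0, 0, 0, 0, -0.05, 0, 0, 0, 0, 0, -0.075, 0, 0, 0, 0, 0, -0.1, 0, 0, 0, 0, 0, -0.125, 0, 0, 0, 0, 0, -0.15, 0, 0, 0, 0, 0, -0.17, 0, 0, 0, 0, 0, -0.185, 0, 0, 0, 0, 0, -0.195, 0, 0, 0, 0, 0, -0.2, 0, 0, 0, 0, 0, -0.2, 0, 0, 0, 0, 0, -0.2, 0, 0, 0]'

```text
t: 12.9
tool_pos: [0.5736, -0.0123, 0.2983]
tool_rot: [-2.287, -2.153, 0.001]
contact_force: [-0.4, -0.7, -1.5]
opening: 0.0341
grip_force: 49.9
```

```bash
cat > g.py <<'E'
from h import *
o=ctrl.get_obs();print(o["t"],o["tool_pos"],o["contact_force"],o["grip_force"],o["opening"],abs(o["dq"]).max())
R=Ro.from_rotvec(o["tool_rot"]).as_matrix();print(R.round(4).tolist())
for n in("scene","side"):
    im,d=ctrl.get_image(n);Q=cloud(n,d);h=cv2.cvtColor(im,cv2.COLOR_BGR2HSV)
    cv2.imwrite(f"pics/{n}_{o['t']:.1f}.png",im)
    m=(h[...,0]>50)&(h[...,0]<75)&(h[...,1]>120)&(d>0)&(abs(Q[...,2]-o["tool_pos"][2]+.125)<.04)&(np.hypot(Q[...,0]-o["tool_pos"][0],Q[...,1]-o["tool_pos"][1])<.04)
    p=Q[m];print(n,len(p),np.median(p,0).round(4),p.min(0).round(4),p.max(0).round(4)) if len(p) else 0
E
python3 g.py
```

```text
12.9 [ 0.57359848 -0.01233123  0.29832735] [-0.40844965 -0.67874152 -1.5127399 ] 49.909003442153335 0.03409950265797412 0.0046302834436705576
[[0.0604, 0.9982, -0.0013], [0.9982, -0.0604, 0.0002], [0.0001, -0.0013, -1.0]]
scene 159 [ 0.5764 -0.0049  0.1767] [ 0.5577 -0.0292  0.17  ] [0.5955 0.0105 0.1789]
side 69 [ 0.5749 -0.0197  0.1749] [ 0.5581 -0.0345  0.1718] [0.5915 0.0021 0.1788]
```

The pot is lifted, with its lid top at z ≈ 0.176. Next I'll carry it over the plate.

apply_moves --rows '[0.005, -0.001, 0, 0, 0, 0, 0.016, -0.004, 0, 0, 0, 0, 0.035, -0.009, 0, 0, 0, 0, 0.061, -0.016, 0, 0, 0, 0, 0.095, -0.025, 0, 0, 0, 0, 0.135, -0.035, 0, 0, 0, 0, 0.178, -0.047, 0, 0, 0, 0, 0.222, -0.058, 0, 0, 0, 0, 0.266, -0.07, 0, 0, 0, 0, 0.31, -0.081, 0, 0, 0, 0, 0.352, -0.092, 0, 0, 0, 0, 0.39, -0.102, 0, 0, 0, 0, 0.424, -0.111, 0, 0, 0, 0, 0.453, -0.119, 0, 0, 0, 0, 0.476, -0.125, 0, 0, 0, 0, 0.492, -0.13, 0, 0, 0, 0, 0.501, -0.132, 0, 0, 0, 0, 0.504, -0.133, 0, 0, 0, 0, 0.504, -0.133, 0, 0, 0, 0, 0.504, -0.133, 0, 0, 0, 0]'

```text
t: 15.0
tool_pos: [0.5127, 0.2938, 0.2991]
tool_rot: [2.288, 2.152, -0.0]
contact_force: [-0.2, -0.7, -2.1]
opening: 0.0342
grip_force: 49.9
```

apply_moves --rows '[0, 0, 0, 0, 0, 0, 0, 0, 0, 0, 0, 0, 0, 0, 0, 0, 0, 0, 0, 0, 0, 0, 0, 0, 0, 0, 0, 0, 0, 0, 0, 0, 0, 0, 0, 0, 0, 0, 0, 0, 0, 0, 0, 0, 0, 0, 0, 0]'

```text
t: 15.8
tool_pos: [0.5125, 0.2943, 0.2991]
tool_rot: [2.287, 2.153, 0.0]
contact_force: [0.6, -1.0, -2.2]
opening: 0.0345
grip_force: 49.9
```

```bash
python3 g.py; cp pics/scene_*.png /tmp; ls -t pics | head -2; cp pics/$(ls -t pics|grep scene|head -1) pics/end.png
```

```text
15.8 [0.51246294 0.2943414  0.29910866] [ 0.55096267 -0.96242949 -2.24811875] 49.89064268767834 0.034535621591488326 0.0008998411875122268
[[0.0603, 0.9982, 0.0], [0.9982, -0.0603, 0.0], [0.0, 0.0, -1.0]]
scene 257 [0.5152 0.3021 0.1773] [0.4953 0.282  0.171 ] [0.5357 0.3161 0.1805]
side 46 [0.5138 0.2872 0.1765] [0.4976 0.2726 0.1721] [0.53   0.3065 0.1797]
side_15.8.png
scene_15.8.png
```

View pics/end.png

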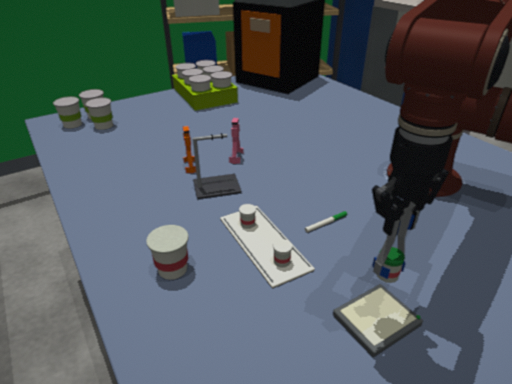

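The pot hangs upright in the tongs at (390,262), over the plate at (377,317). Its centre is at about (0.514, 0.295) and its underside about 11 cm above the plate. The white pots, cup and marker look unmoved, so I'm handing it in.

```bash
python3 -c "
from station import ctrl
print(ctrl.finish_job())"
```

```text
the job is handed in; nothing more can be done
None
```

I handed the job in at about 16 s: the green-lidded pot is held upright and still in the squeezed tongs over the middle of the inspection plate, underside about 11 cm above it, and nothing else appeared to have moved; no verdict was returned.

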